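# Fill the pellet carrier and snap its cover home

## Task

Stand the two loose white ceramic pellets from the green tray in the two empty wells of the four-well metal carrier, one in each. Then take the grey cover by its knob, set it over the carrier's central stud, press it down until it clicks over the stud, and keep pressing until the spring under it is pushed all the way in. Finish while still holding the cover pressed right down (do not let go or ease off), and leave the other things on the bench and in the tray where they are.

Things in the scene. Friction and masses are not known exactly. Their poses are not given: they have to be found in the camera images.
- pellet0_mid (a point): centre (half-way up) of a white ceramic pellet, an upright cylinder 18 mm in diameter and 36 mm tall, 30 g; loose, standing in the green tray, whose floor is 4 mm above the bench
- pellet1_mid (a point): centre (half-way up) of a white ceramic pellet, an upright cylinder 18 mm in diameter and 36 mm tall, 30 g; loose, standing in the green tray, whose floor is 4 mm above the bench
- pellet2_mid (a point): centre (half-way up) of a white ceramic pellet, an upright cylinder 18 mm in diameter and 36 mm tall, 30 g; already standing in a well of the carrier at the start, to stay there
- pellet3_mid (a point): centre (half-way up) of a white ceramic pellet, an upright cylinder 18 mm in diameter and 36 mm tall, 30 g; already standing in a well of the carrier at the start, to stay there
- well0 (a point): centre of the mouth of a round well of the carrier, 24 mm in diameter, 14 mm deep (a seated pellet stands 22 mm out of it); holds a pellet at the start
- well1 (a point): centre of the mouth of a round well of the carrier, 24 mm in diameter, 14 mm deep (a seated pellet stands 22 mm out of it); holds a pellet at the start
- well2 (a point): centre of the mouth of a round well of the carrier, 24 mm in diameter, 14 mm deep (a seated pellet stands 22 mm out of it); empty at the start
- well3 (a point): centre of the mouth of a round well of the carrier, 24 mm in diameter, 14 mm deep (a seated pellet stands 22 mm out of it); empty at the start
- carrier: square metal block 100 x 100 x 26 mm fixed to the bench, origin at the centre of its underside, z up; a well near each corner (32 mm from the centre along its x and y), the stud in the middle
- stud_top (a point): tip of the carrier's central upright steel stud: 16 mm in diameter, its top 8 mm tapering to 8 mm at the tip, tip 26 mm above the block's top and 52 mm above the bench. Four sprung balls bulge 3.5 mm from its sides, their centres 12 mm below the tip. The cover's lower rim meets the balls about 7 mm below the tip; pushing on over them takes up to about 10 N; with the rim some 13 mm below the tip the force drops away (the click) and the balls draw the cover down onto the collar
- collar (a joint): sprung dark steel collar (30 mm in diameter, 7 mm high) around the foot of the stud, its top 18 mm below the tip: 0 when up, 0.005 (m) when pushed 5 mm down to its stop. The clicked cover's rim presses on it: about 2 N to start, 14 N to push it to its stop (2.5 N per mm). If let go, it lifts the cover again by about 4 mm, but the cover stays clicked on
- cover_knob (a point): point on the cover's axis to grip the knob at: 13 mm below the knob's top, 23 mm above the disc, 52 mm above the cover's lower rim. The cover, grey plastic, 70 g: an upright knob 24 mm in diameter and 36 mm tall on a disc 90 mm in diameter and 4 mm thick, with a tubular hub (31 mm outside, 25 mm long) under the disc. It stands on its hub on the bench
- cover_rim (a point): centre of the lower rim of the cover's hub, where its round opening is 18 mm in diameter (lip 2.5 mm high; wider inside); z points up along the knob
- tray: shallow green tray 220 x 260 mm, rim 12 mm high, wall and floor 4 mm thick, fixed; origin at the centre of its underside
- tooth: cream-coloured model tooth, 40 mm wide, 30 mm tall, in the tray; leave alone
- carver: thin steel carving instrument 160 mm long lying in the tray; leave alone
- cup: white paper cup 76 mm in diameter, 85 mm tall; leave alone
- jar: small amber glass jar 48 mm in diameter, 50 mm tall; leave alone
- jarlid: flat grey jar lid without a knob, 64 mm in diameter, 11 mm high, lying on the bench; leave alone
- bowl: grey-blue rubber mixing bowl 110 mm in diameter, 50 mm tall; leave alone

How it is judged:
By the outcome, as a careful person would: the job done as asked, in the order asked, and still so for the second after the job is handed in, while the arm keeps its last pose, push and grip.
It also fails if it takes over 72 s, if anything falls off the work surface, if the arm or the gripper's body presses on something with over 40 N, if the wrist force passes 120 N, or if a joint passes its speed limit or range.

## Robot

A 7-joint arm with a two-finger parallel gripper is mounted at the origin on the work surface. World frame = base frame: x ahead of the robot, y to its left, z up, the work surface at z = 0. Lengths are in mm, angles in rad, forces in N, time in s.
With the tool pointing down it reaches from about 350 to 775 mm from the base axis. Payload 3.1 kg.
Tool frame: the origin (TCP) lies midway between the tips of the shut fingers; the grasp point (between the pads) lies arm.grip_point_offset behind it (arm.grip_point_offset is the distance from the TCP to the grasp point, in mm); y points along the fingers, x is the direction in which the jaws open and shut, and the axes are right-handed (so a half turn about y gives the same grasp; the last joint's range is limited). The gripper opens to 85 mm and grips with 20 to 120 N. Pads are 22 mm wide; open, the fingers measure 114 mm over their backs; the gripper's body (76 mm by 85 mm) begins 54 mm behind the grasp point. The pads swing forward as they close: fully open they stand 13 mm farther back than shut.
Start: joints at [-1.34, 0.311, 0.014, 1.512, -0.004, 1.319, -0.027], TCP at [148.158, 529.685, 231.304] pointing down, gripper open.
Joint ranges: [-2.7, 2.7], [-0.3, 1.91], [-1.27, 1.3], [0.12, 2.57], [-1.44, 4.58], [0.2, 2.03], [-3.05, 3.05]. Speed limits (rad/s): [2.79, 2.79, 3.14, 3.14, 3.14, 3.14, 3.14].

## Interface

Orientations are given as a rotation vector (axis times angle).
In Python, from station import arm gives the robot as it stands.
- The arm moves only by the tool carry_out, never from a script. Its argument "rows" is a list of rows, each a list of 5 numbers: the gripper's target within -1 to 1 (shut at 1, half-way at 0, fully open at -1), then the shift along the tool's x, y, z in cm, then the turn about the tool's y in degrees. A call has 1 to 12 rows; each row shifts and turns the commanded pose from where the row before left it, along the tool's axes as they then stand; what a row does not reach is not made up. A row lasts 1/8 s, in which the tool goes at most 62.5 mm and 10.7 degrees, less where a joint would pass 70% of its speed; a pose out of reach is approached as far as the arm can. A call is refused whole if a number of a shift passes 6.25 or a number of a turn 10.7, either way. A call with a gripper value outside its range is refused whole. The fingers move at their own pace and stop on an object; "force" is the grip in N (left out, the last holds). Time passes only in rows, so rows that do not move let the fingers close. It gives the time, the measured TCP pose, the force and the opening at its end, in the units of the state.
- arm.read_state(): the state, without advancing time (a new reading comes with each control period).
- arm.get_image(name): name is "side" or "top" or "wrist"; returns the picture (384x512x3 uint8, red, green, blue); there is no depth.
- arm.calibration(name): a dict with "fx", "fy", "cx", "cy" (pixels), "extrinsics" (4x4, takes a point from world to camera coordinates); the wrist camera has in their place "hand_eye" (4x4, takes a point from camera to tool coordinates, whose origin is the TCP and whose axes are the tool frame's). Camera axes: x right, y up, looking along -z (the intrinsics and any distortion apply to the point x, -y, -z); pixel columns grow to the right and rows downward; lengths in mm; the calibration is good to about 2 mm. A picture is of the moment at which its call begins: read the wrist's pose just before it. calibration takes no time and is no camera call.
- arm.job_done(): hands the job in, once; it reports no verdict.
Trained networks look in the newest picture that a camera, given by its name, has taken for a name from the list of things; names that differ only in an ending like _2 or _b are one class to them, and where a whole thing is asked for, a point or a joint stands for the part that bears it (a point fixed in the world has none). Each returns a list of dicts, best first, with "score" (0 to 1); they miss things now and then, are a little off and sometimes report something else, mostly with a low value. They report only what shows in the picture. A call takes as long as a camera call.
- arm.find_in(name, camera): "point" ([column, row] in pixels, amid what is visible of it).
The state is a dict: "clock": time; "qpos": joint angles; "dq": joint speeds; "joint_efforts": joint torques, N m; "tool_pos": TCP position; "ee_rot": TCP orientation; "contact_force": force on the tool from outside, world axes, zero at the start; "wrist_torque": the same for the moment, N m; "gripper_width": opening from 0.0 (shut) to 1.0 (fully open).
Only numpy, scipy, OpenCV 4.12 (cv2) and the standard library are available. Lean on these libraries where they do the work, as an engineer would, in place of code of your own. Each camera call takes 0.05 s, during which the arm holds its last target.

## Working session

There is one attempt and no reset: what is moved stays moved. The work goes in short steps, Python scripts to look and compute and a tool call to move; the robot and the scene stay as the last step left them, time stands still between calls to the robot, and variables do not carry over. Pictures are saved under pics/ and viewed, and the job is handed in when it is done.

Besides the shell and the picture viewer there is one more tool, called after "Request:" in YAML: its name, and indented under it one key for each argument. carry_out: Moves the arm, as the interface text tells. Its arguments: {"type":"object","properties":{"rows":{"type":"array","items":{"type":"array","items":{"type":"number"}}},"force":{"type":"number"}},"required":["rows"]}

```bash
ls; mkdir -p pics; python3 - <<'E'
from station import arm
import cv2,numpy as np
s=arm.read_state(); print({k:np.round(v,3).tolist() for k,v in s.items()}); print(arm.grip_point_offset)
for n in("side","top","wrist"):
    im=arm.get_image(n); cv2.imwrite(f"pics/{n}0.png",im[:,:,::-1]); c=arm.calibration(n); print(n,{k:np.round(v,3).tolist() for k,v in c.items()})
E
```

```text
pics
{'clock': 0.0, 'qpos': [-1.34, 0.312, 0.014, 1.513, -0.004, 1.319, -0.027], 'dq': [-0.002, -0.002, 0.0, 0.0, -0.002, -0.001, 0.002], 'joint_efforts': [0.0, -37.992, 0.146, -23.059, 0.012, 0.013, 0.0], 'tool_pos': [147.992, 528.965, 230.214], 'ee_rot': [-1.328, -1.005, 1.008], 'contact_force': [-0.822, 0.082, 0.027], 'wrist_torque': [-0.01, -0.064, -0.018], 'gripper_width': 0.996}
18.700000000000003
side {'fx': 433.952, 'fy': 433.952, 'cx': 257.883, 'cy': 188.244, 'extrinsics': [[0.717, -0.697, -0.009, -377.27], [0.418, 0.419, 0.806, -302.935], [-0.558, -0.582, 0.592, -748.564], [0.0, 0.0, 0.0, 1.0]]}
top {'fx': 361.846, 'fy': 361.846, 'cx': 260.369, 'cy': 192.404, 'extrinsics': [[0.021, -0.999, 0.025, 4.289], [0.986, 0.025, 0.167, -561.025], [-0.167, 0.021, 0.986, -857.951], [0.0, 0.0, 0.0, 1.0]]}
wrist {'fx': 308.471, 'fy': 308.471, 'cx': 257.113, 'cy': 190.969, 'hand_eye': [[1.0, -0.0, 0.0, -0.834], [0.0, 0.302, -0.953, -143.035], [-0.0, 0.953, 0.302, 76.845], [0.0, 0.0, 0.0, 1.0]]}
```

View pics/side0.png

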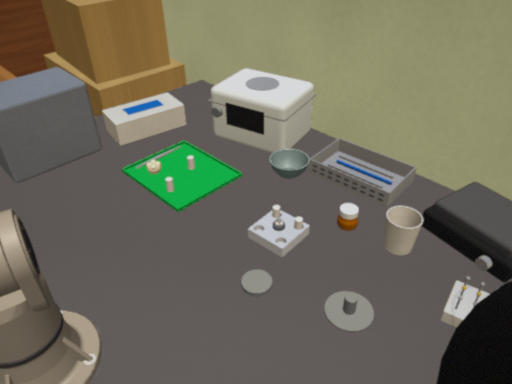

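View pics/top0.png

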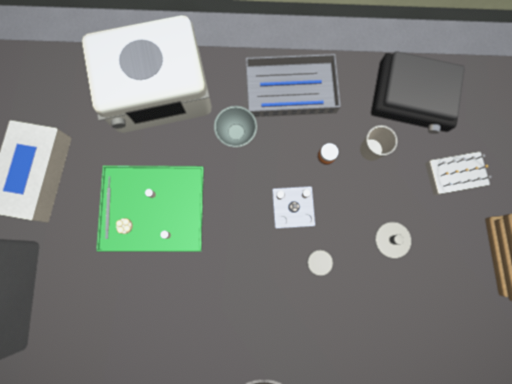

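View pics/wrist0.png

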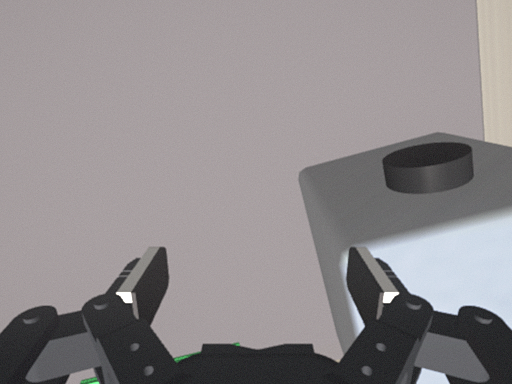

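The side view shows the tray (180,172) with two standing pellets at (170,185) and (190,162). The carrier is at (279,230) with its two far wells filled, and the cover at (349,305). The top view agrees: pellets at (150,193) and (165,235), carrier at (294,207), cover at (393,240). Next I localise them.

```bash
cat > h.py <<'E'
from station import arm
import cv2,numpy as np
from scipy.spatial.transform import Rotation as Ro
def cam(n,st=None):
    c=arm.calibration(n); K=(c["fx"],c["fy"],c["cx"],c["cy"])
    if "extrinsics" in c: T=np.linalg.inv(np.array(c["extrinsics"]))
    else:
        W=np.eye(4); W[:3,:3]=Ro.from_rotvec(st["ee_rot"]).as_matrix(); W[:3,3]=st["tool_pos"]; T=W@np.array(c["hand_eye"])
    return K,T,c
def ray(n,p,st=None):
    K,T,c=cam(n,st); d=np.array([(p[0]-K[2])/K[0],-(p[1]-K[3])/K[1],-1.]); d=T[:3,:3]@d
    return T[:3,3],d/np.linalg.norm(d)
def atz(n,p,z,st=None):
    o,d=ray(n,p,st); return o+d*(z-o[2])/d[2]
def proj(n,X,st=None):
    K,T,c=cam(n,st); q=np.linalg.inv(T)@np.append(X,1); return np.array([K[2]+K[0]*q[0]/-q[2],K[3]-K[1]*q[1]/-q[2]])
def tri(a,b):
    A=np.zeros((3,3));B=np.zeros(3)
    for o,d in(a,b):
        P=np.eye(3)-np.outer(d,d);A+=P;B+=P@o
    X=np.linalg.solve(A,B); return X,[float(np.linalg.norm((np.eye(3)-np.outer(d,d))@(X-o))) for o,d in(a,b)]
E
python3 - <<'E'
from h import *
s=arm.read_state();print("R\n",Ro.from_rotvec(s["ee_rot"]).as_matrix().round(3)); print(arm.calibration("top").keys())
Z=dict(pellet0_mid=22,pellet2_mid=30,well0=26,well2=26,stud_top=52,cover_knob=52,cover_rim=0,carrier=26,tray=0,cup=42,jar=25,jarlid=5,bowl=25,tooth=15)
for n,z in Z.items():
    for c in("top","side"):
        r=arm.find_in(n,c)
        print(n,c,[(np.round(d["point"],1).tolist(),round(d["score"],2),atz(c,d["point"],z).round(0)[:2].tolist()) for d in r[:5]])
print(arm.read_state()["clock"])
E
```

```text
R
 [[ 0.269 -0.    -0.963]
 [ 0.963 -0.002  0.269]
 [-0.002 -1.    -0.   ]]
dict_keys(['fx', 'fy', 'cx', 'cy', 'extrinsics'])
pellet0_mid top [([165.9, 232.7], 0.5, [457.0, 251.0]), ([290.6, 206.4], 0.34, [531.0, -61.0])]
pellet0_mid side [([169.9, 185.4], 0.6, [449.0, 250.0])]
pellet2_mid top []
pellet2_mid side [([256.2, 281.8], 0.25, [377.0, -149.0])]
well0 top [([295.0, 210.0], 0.61, [521.0, -72.0])]
well0 side [([277.0, 236.1], 0.86, [504.0, -84.0])]
well2 top [([295.0, 210.0], 0.61, [521.0, -72.0])]
well2 side [([277.0, 236.1], 0.86, [504.0, -84.0])]
stud_top top [([291.7, 209.3], 0.62, [520.0, -61.0])]
stud_top side [([278.8, 230.3], 0.89, [500.0, -93.0])]
cover_knob top [([390.6, 237.3], 0.88, [456.0, -305.0])]
cover_knob side [([349.4, 311.3], 0.65, [433.0, -329.0])]
cover_rim top [([396.9, 241.5], 0.7, [448.0, -341.0])]
cover_rim side [([350.8, 313.1], 0.93, [469.0, -313.0])]
carrier top [([290.4, 206.9], 0.92, [529.0, -61.0])]
carrier side [([277.0, 231.8], 0.66, [515.0, -74.0])]
tray top [([152.8, 211.4], 0.72, [512.0, 294.0]), ([288.7, 208.8], 0.7, [527.0, -59.0])]
tray side [([179.8, 176.7], 0.77, [508.0, 292.0])]
cup top [([378.3, 139.2], 0.81, [710.0, -287.0])]
cup side [([402.7, 229.1], 0.65, [705.0, -275.0])]
jar top [([378.5, 138.3], 0.75, [718.0, -293.0]), ([327.0, 151.9], 0.69, [677.0, -156.0]), ([124.0, 224.8], 0.49, [474.0, 356.0])]
jar side [([350.0, 216.4], 0.91, [676.0, -157.0])]
jarlid top [([319.2, 261.0], 0.82, [394.0, -137.0])]
jarlid side [([254.8, 281.5], 0.68, [390.0, -131.0])]
bowl top [([232.1, 126.3], 0.82, [740.0, 95.0])]
bowl side [([287.6, 160.0], 0.59, [753.0, 113.0])]
tooth top [([292.9, 209.0], 0.6, [525.0, -68.0]), ([124.3, 228.2], 0.46, [466.0, 358.0])]
tooth side [([155.9, 166.5], 0.51, [479.0, 362.0])]
1.55
```

```bash
python3 - <<'E'
import cv2,numpy as np
t=cv2.imread("pics/top0.png");s=cv2.imread("pics/side0.png")
def crop(im,x,y,w,h,k):return cv2.resize(im[y:y+h,x:x+w],None,fx=k,fy=k,interpolation=cv2.INTER_CUBIC)
a=np.hstack([crop(t,269,182,50,50,8),crop(t,368,215,50,50,8)])
cv2.imwrite("pics/z1.png",a)
b=np.hstack([crop(s,244,200,70,56,5.7),crop(s,315,280,70,56,5.7)]);cv2.imwrite("pics/z2.png",b)
c=np.hstack([crop(t,135,180,50,70,8),crop(s,150,145,50,70,8)]);cv2.imwrite("pics/z3.png",c); print(a.shape,b.shape,c.shape)
E
```

```text
(400, 800, 3) (319, 798, 3) (560, 800, 3)
```

View pics/z1.png

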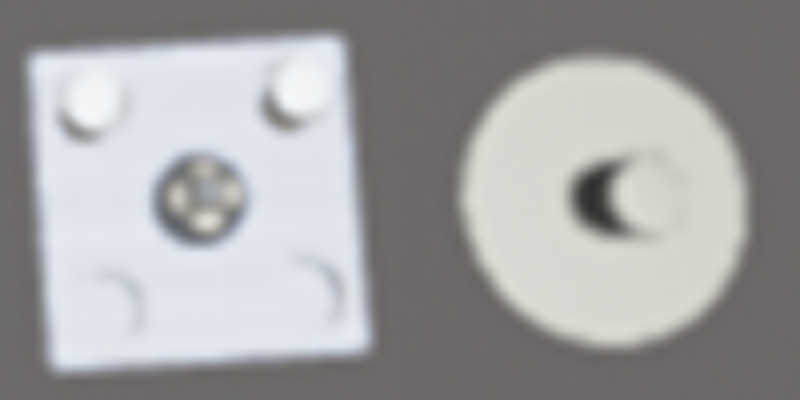

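View pics/z2.png

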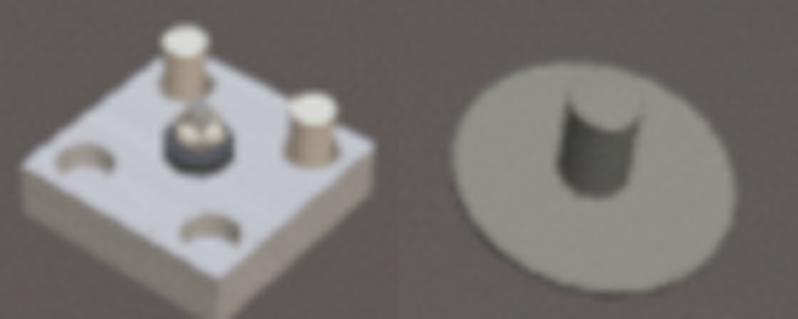

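View pics/z3.png

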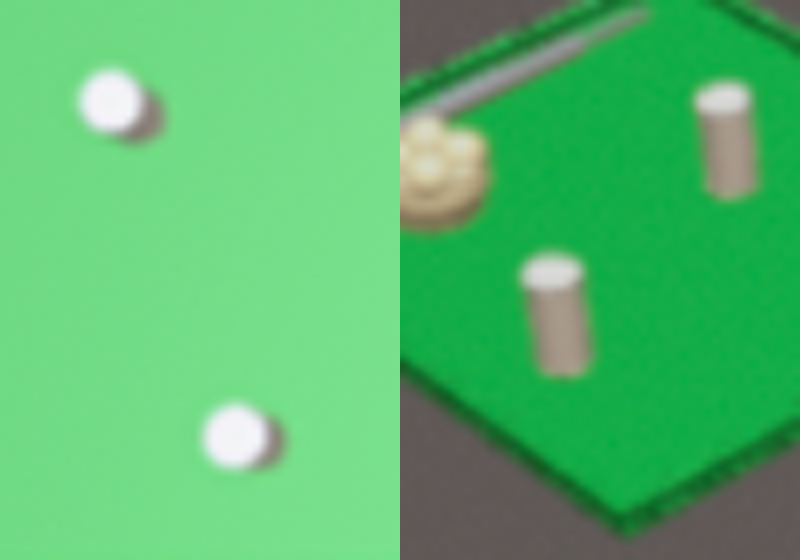

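```bash
python3 - <<'E'
from h import *
def T(u,v,x0,y0,k=8,o=0): return (x0+(u-o+.5)/k-.5,y0+(v+.5)/k-.5)
f=lambda n,c,p,z: print(n,c,np.round(p,1),atz(c,p,z).round(1)[:2])
f("pelA","top",T(110,101,135,180),40);f("pelA","side",T(722,99,150,145,8,400),40)
f("pelB","top",T(235,436,135,180),40);f("pelB","side",T(552,272,150,145,8,400),40)
f("disc","top",T(603,202,368,215,8,400),29);f("disc","side",T(594,177,315,280,5.7,399),29)
f("knobtop","top",T(650,192,368,215,8,400),65);f("knobtop","side",T(607,104,315,280,5.7,399),65)
for c in [(30,52),(345,37),(370,352),(52,370)]: f("corner","top",T(*c,269,182),26)
for c in [(22,163),(180,56),(374,147),(217,277)]: f("corner","side",T(*c,244,200,5.7),26)
f("stud","top",T(206,190,269,182),52);f("stud","side",T(199,104,244,200,5.7),52)
for c in [(93,99),(300,86)]: f("pelC top","top",T(*c,269,182),48)
for c in [(186,42),(312,109)]: f("pelC side","side",T(*c,244,200,5.7),48)
for c in [(85,161),(210,232)]: f("well side","side",T(*c,244,200,5.7),26)
E
```

```text
pelA top [148.3 192.2] [555.5 297.4]
pelA side [189.8 156.9] [554.6 301.1]
pelB top [163.9 234.1] [452.2 251.8]
pelB side [168.6 178.6] [451.7 255.4]
disc top [392.9 239.8] [ 451.2 -319.6]
disc side [348.8 310.6] [ 450.2 -318.2]
knobtop top [398.8 238.6] [ 452.8 -320. ]
knobtop side [351.1 297.8] [ 450.1 -318.2]
corner top [272.3 188.1] [576.4 -13.7]
corner top [311.7 186.2] [ 583.9 -115.1]
corner top [314.8 225.6] [ 482.7 -122.8]
corner top [275.1 227.8] [474.8 -22.2]
corner side [247.4 228.2] [475.6 -18.2]
corner side [275.2 209.4] [569.1 -15.6]
corner side [309.2 225.4] [ 582.7 -110.8]
corner side [281.7 248.2] [ 483.8 -117.4]
stud top [294.3 205.3] [529.6 -67.5]
stud side [278.5 217.8] [529.5 -63.7]
pelC top top [280.2 193.9] [558.  -32.4]
pelC top top [306.1 192.3] [563.7 -97.3]
pelC side side [276.2 207. ] [557.7 -29.6]
pelC side side [298.3 218.7] [562.5 -94.1]
well side side [258.5 227.8] [494.3 -35.1]
well side side [280.4 240.3] [499.8 -98.5]
```

Both cameras agree to about 4 mm and the sizes fit: tray pellets near (555,299) and (452,253.6), stud (529.5,-66), carrier yaw about 4.5°, cover (451,-319). I'm turning the jaws along world y and moving above pellet A to refine with the wrist camera.

Request:
carry_out:
  rows:
    - [0,-6,0,0,-7.8]
    - [0,-6,0,0,-7.8]
    - [0,-1.4,1.1,-5.5,0]
    - [0,-1.4,1.1,-5.5,0]
    - [0,-1.4,1.1,-5.5,0]
    - [0,-1.4,1.1,-5.5,0]
    - [0,-1.4,1.1,-5.5,0]
    - [0,-1.4,1.1,-5.5,0]
    - [0,-1.4,1.1,-5.5,0]
    - [0,-1.4,1.1,-5.5,0]
    - [0,0,0,0,0]
  force: 30

```text
clock: 2.92
tool_pos: [567.9, 294.8, 140.8]
ee_rot: [-1.218, -1.201, 1.207]
contact_force: [-1.1, -0.1, -0.3]
gripper_width: 0.501
```

```bash
cat > snap.py <<'E'
import sys
from h import *
s=arm.read_state(); im=arm.get_image("wrist"); cv2.imwrite(f"pics/{sys.argv[1]}.png",im[:,:,::-1])
import pickle; pickle.dump(s,open(f"pics/{sys.argv[1]}.pkl","wb"))
R=Ro.from_rotvec(s["ee_rot"]).as_matrix()
print(s["clock"],np.round(s["tool_pos"],1),"yaw",np.degrees(np.arctan2(R[1,0],R[0,0])).round(2),"ydir",R[:,1].round(3),"F",np.round(s["contact_force"],1),"w",round(s["gripper_width"],3), np.round(s["qpos"],2))
E
python3 snap.py w1
```

```text
2.925 [567.9 294.8 140.8] yaw 89.5 ydir [ 0.001 -0.006 -1.   ] F [-1.1 -0.1 -0.3] w 0.501 [-0.68  0.56  0.27  1.38 -0.14  1.22  1.16]
```

View pics/w1.png

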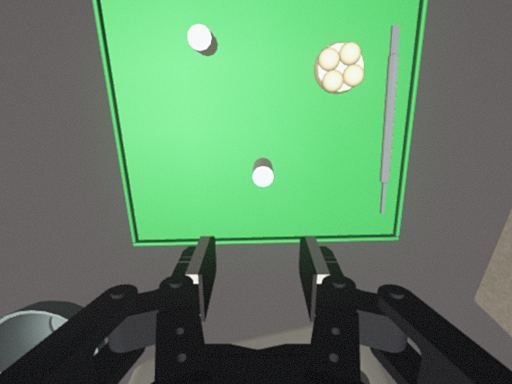

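The wrist view shows pellet A's top at (263,176) and pellet B's at (200,37), with nothing crowding either one.

```bash
python3 - <<'E'
from h import *
import pickle
s=pickle.load(open("pics/w1.pkl","rb"))
im=cv2.imread("pics/w1.png")
m=(im.min(2)>200).astype(np.uint8); n,l,st,c=cv2.connectedComponentsWithStats(m)
for i in range(1,n):
    if st[i,4]>80: print(c[i].round(1),st[i],atz("wrist",c[i],40,s).round(1))
E
```

```text
[198.9  36.9] [187  24  25  27 514] [452.1 252.5  40. ]
[349.9  52. ] [342  44  17  18 232] [463.  361.3  40. ]
[328.9  58. ] [321  50  17  17 230] [466.9 346.3  40. ]
[353.4  74.1] [346  66  16  17 219] [478.  365.1  40. ]
[332.7  79.7] [325  72  16  17 214] [481.8 350.1  40. ]
[262.6 176. ] [252 166  22  21 354] [555.4 297.8  40. ]
```

Request:
carry_out:
  rows:
    - [0,0.3,1,1.25,0]
    - [0,0,3,0,0]
    - [0,0,3,0,0]
    - [0,0,3,0,0]
    - [0,0,2,0,0]
    - [0,0,0,0,0]
    - [1,0,0,0,0]
    - [1,0,0,0,0]
    - [1,0,0,0,0]
    - [1,0,0,0,0]
  force: 30

```text
clock: 4.22
tool_pos: [552.2, 304.2, 24.8]
ee_rot: [-1.209, -1.212, 1.206]
contact_force: [-0.8, 0.6, 5.7]
gripper_width: 0.204
```

```bash
python3 snap.py w2
```

```text
4.225 [552.2 304.2  24.8] yaw 89.98 ydir [ 0.002  0.002 -1.   ] F [-0.8  0.6  5.7] w 0.204 [-0.69  0.65  0.24  1.54 -0.18  0.97  1.17]
```

View pics/w2.png

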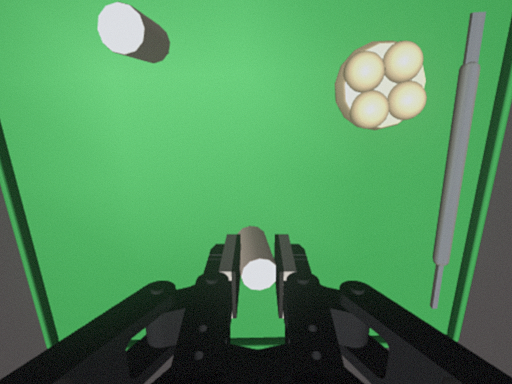

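```bash
python3 - <<'E'
from h import *
import pickle
s=arm.read_state(); print(np.round(s["tool_pos"],1),np.round(s["dq"],3),s["gripper_width"])
for p,z in(((259,273),40),((121,29),40)): print(atz("wrist",p,z,s).round(1), (Ro.from_rotvec(s["ee_rot"]).as_matrix().T@(atz("wrist",p,z,s)-s["tool_pos"])).round(1))
E
```

```text
[552.2 304.2  24.8] [-0.     0.002  0.     0.001 -0.    -0.     0.   ] 0.2062088721533234
[556.4 304.2  40. ] [ -0.  -15.2  -4.3]
[452.3 252.7  40. ] [-51.5 -15.5  99.9]
```

Request:
carry_out:
  rows:
    - [1,0,0,0,0]
    - [1,0,0,0,0]

```text
clock: 4.53
tool_pos: [552.2, 304.2, 24.8]
ee_rot: [-1.21, -1.212, 1.206]
contact_force: [-0.3, 1.6, 5.4]
gripper_width: 0.203
```

Pellet A is gripped (opening 17 mm). It sits about 4 mm off the pad centre in tool z, and the arm lagged the command by about 6 mm, so I'll let it settle before each measurement. I'm lifting and moving to look at the carrier.

Request:
carry_out:
  rows:
    - [1,0,-2,0,0]
    - [1,0,-5,0,0]
    - [1,0,-5,0,0]
    - [1,-5.3,0,1.15,0]
    - [1,-5.3,0,1.15,0]
    - [1,-5.3,0,1.15,0]
    - [1,-5.3,0,1.15,0]
    - [1,-5.3,0,1.15,0]
    - [1,-5.3,0,1.15,0]
    - [1,-5.3,0,1.15,0]
    - [1,0,0,0,0]
    - [1,0,0,0,0]

```text
clock: 6.02
tool_pos: [470.4, -67.3, 143.1]
ee_rot: [-1.209, -1.209, 1.208]
contact_force: [-0.3, -0.1, -0.4]
gripper_width: 0.199
```

Request:
carry_out:
  rows:
    - [1,0,0,0,0]
    - [1,0,0,0,0]

```text
clock: 6.28
tool_pos: [470.8, -66.3, 143.1]
ee_rot: [-1.208, -1.211, 1.211]
contact_force: [0.5, 0.7, 0.1]
gripper_width: 0.199
```

```bash
python3 snap.py w3
```

```text
6.275 [470.8 -66.3 143.1] yaw 90.14 ydir [-0.  0. -1.] F [0.5 0.7 0.1] w 0.199 [-0.25  0.24  0.42  1.85 -0.11  1.07  1.79]
```

View pics/w3.png

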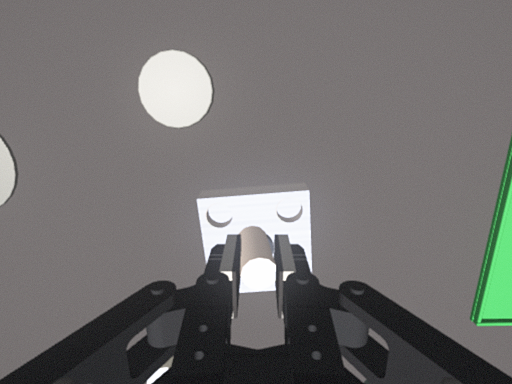

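```bash
python3 - <<'E'
import cv2
im=cv2.imread("pics/w3.png"); c=im[180:300,190:320]; c=cv2.convertScaleAbs(c,alpha=1.0); cv2.imwrite("pics/w3z.png",cv2.resize(c,None,fx=5,fy=5,interpolation=cv2.INTER_CUBIC))
E
```

```text
(no output)
```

View pics/w3z.png

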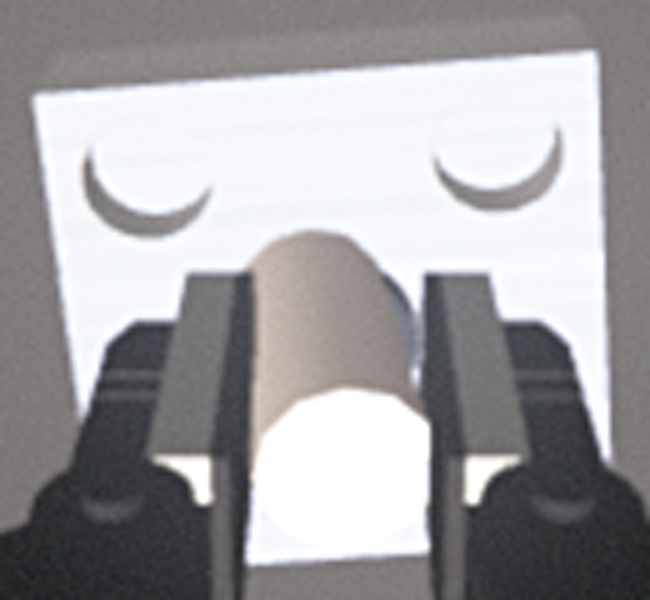

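```bash
cat >> h.py <<'E'
def projt(X):  # tool coords -> wrist px
    c=arm.calibration("wrist"); q=np.linalg.inv(np.array(c["hand_eye"]))@np.append(X,1.); return np.array([c["cx"]+c["fx"]*q[0]/-q[2],c["cy"]-c["fy"]*q[1]/-q[2]])
E
python3 - <<'E'
from h import *
import pickle
s=pickle.load(open("pics/w3.pkl","rb"))
z=lambda u,v:(190+(u+.5)/5-.5,180+(v+.5)/5-.5)
Z=lambda p:((np.array(p)-[190,180])*5).round(0)
print("vertical pellet: top",Z(projt([0,-15.2,-4.3])),"bottom arc",Z(projt([0,20.8,4.7])), Z(projt([-9,20.8,-4.3])),Z(projt([9,20.8,-4.3])))
for n,p in dict(wl=z(147.5,177),wr=z(498,151),c1=z(33,94),c2=z(597,51),eb1=z(248,562),eb2=z(428,552)).items(): print(n,atz("wrist",p,26,s).round(1))
print("jarlid",atz("wrist",(176,89),11,s))
E
```

```text
vertical pellet: top [345. 465.] bottom arc [344. 224.] [267. 295.] [421. 295.]
wl [ 499.1 -101.7   26. ]
wr [493.9 -38.3  26. ]
c1 [ 483.2 -121.5   26. ]
c2 [474.9 -21.4  26. ]
eb1 [580.7 -84.7  26. ]
eb2 [578.3 -49.2  26. ]
jarlid [ 390.42546698 -136.15585539   11.        ]
```

The wells come out at (494,-38) and (499,-102). They are 64 mm apart as they must be, so the stud is at (528.7,-67.2). The pellet leans about 4° with its bottom toward -y, which I'm compensating. Now to hover above the right-hand well.

Request:
carry_out:
  rows:
    - [1,1.5,2,-0.96,0]
    - [1,1.5,2,-0.96,0]
    - [1,0,2,0,0]
    - [1,0,2,0,0]
    - [1,0,0,0,0]
    - [1,0,0,0,0]
    - [1,0,0,0,0]

```text
clock: 7.2
tool_pos: [490.8, -37.7, 64.3]
ee_rot: [-1.211, -1.211, 1.208]
contact_force: [0.3, -0.1, 0.1]
gripper_width: 0.197
```

```bash
python3 snap.py w4;python3 - <<'E'
import cv2
im=cv2.imread("pics/w4.png"); c=im[180:330,180:340]; cv2.imwrite("pics/w4z.png",cv2.resize(c,None,fx=4,fy=4,interpolation=cv2.INTER_CUBIC))
E
```

```text
7.2 [490.8 -37.7  64.3] yaw 89.98 ydir [ 0.002  0.    -1.   ] F [ 0.3 -0.1  0.1] w 0.197 [-0.26  0.37  0.38  1.9  -0.17  0.89  1.77]
```

View pics/w4z.png

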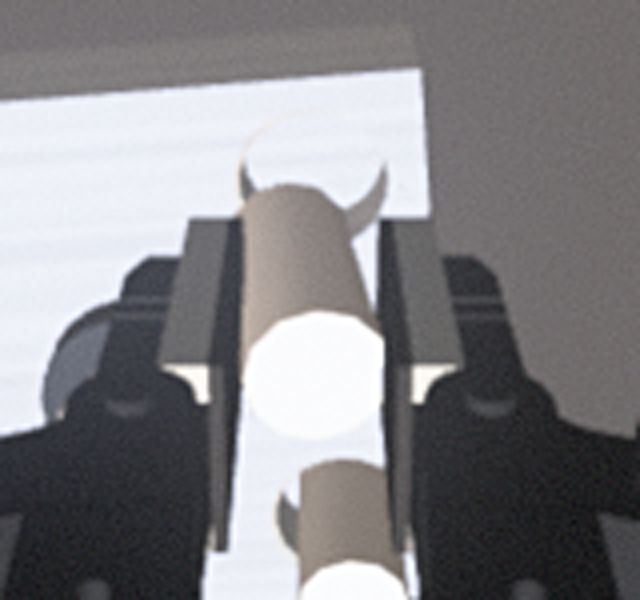

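```bash
python3 - <<'E'
from h import *
import pickle
s=pickle.load(open("pics/w4.pkl","rb"))
z=lambda u,v:(180+(u+.5)/4-.5,180+(v+.5)/4-.5)
Z=lambda p:((np.array(p)-[180,180])*4).round(0)
print("well",atz("wrist",z(313,186),26,s), "topedge",atz("wrist",z(313,114),26,s),"L/R",atz("wrist",z(240,180),26,s),atz("wrist",z(386,180),26,s))
for dx in(-3,-2,-1,0):print(dx,Z(projt([dx,20.8,4.7])),Z(projt([dx-9,20.8,-4.3])),Z(projt([dx+9,20.8,-4.3])))
print("well at",Z(proj("wrist",[494,-38.2,26],s)))
E
```

```text
well [494.80351505 -38.1695621   26.        ] topedge [482.49621248 -38.17446198  26.        ] L/R [493.75717119 -49.82785013  26.        ] [493.7623598  -26.51254524  26.        ]
-3 [294. 179.] [233. 236.] [356. 236.]
-2 [301. 179.] [240. 236.] [363. 236.]
-1 [308. 179.] [247. 236.] [370. 236.]
0 [315. 179.] [254. 236.] [376. 236.]
well at [311. 180.]
```

Request:
carry_out:
  rows:
    - [1,0.2,0,0.1,0]
    - [1,0,1,0,0]
    - [1,0,1,0,0]
    - [1,0,1,0,0]
    - [1,0,0,0,0]
    - [1,0,0,0,0]

```text
clock: 8.0
tool_pos: [488.5, -35.6, 32.8]
ee_rot: [-1.209, -1.208, 1.209]
contact_force: [-0.3, 0.3, 0.0]
gripper_width: 0.197
```

```bash
python3 snap.py w5;python3 - <<'E'
import cv2
im=cv2.imread("pics/w5.png"); c=im[180:330,180:340]; cv2.imwrite("pics/w5z.png",cv2.resize(c,None,fx=4,fy=4,interpolation=cv2.INTER_CUBIC))
E
```

```text
8.0 [488.5 -35.6  32.8] yaw 89.97 ydir [-0.001  0.    -1.   ] F [-0.3  0.3  0. ] w 0.197 [-0.25  0.42  0.36  1.94 -0.2   0.82  1.79]
```

View pics/w5z.png

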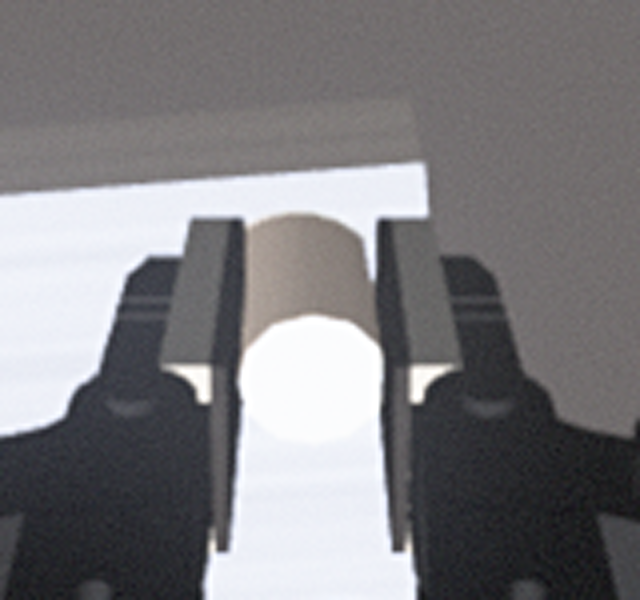

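The pellet is inside the well and the contact force is about zero. Releasing, then rising.

Request:
carry_out:
  rows:
    - [0.3,0,0,0,0]
    - [0.3,0,0,0,0]
    - [0.3,0,0,0,0]
    - [0.3,0,-1,0,0]
    - [0.3,0,-3,0,0]
    - [0,0,-5,0,0]
    - [0,0,-2,1,0]
    - [0,0,0,0,0]
    - [0,0,0,0,0]

```text
clock: 9.18
tool_pos: [478.3, -35.5, 142.6]
ee_rot: [-1.208, -1.208, 1.209]
contact_force: [-0.8, -0.2, -0.4]
gripper_width: 0.496
```

```bash
python3 snap.py w6
```

```text
9.175 [478.3 -35.5 142.6] yaw 89.98 ydir [-0.001  0.    -1.   ] F [-0.8 -0.2 -0.4] w 0.496 [-0.3   0.25  0.41  1.84 -0.11  1.07  1.72]
```

View pics/w6.png

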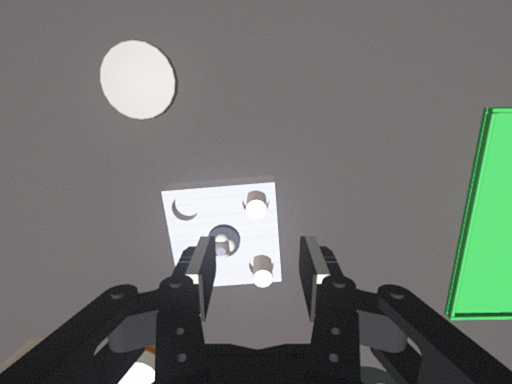

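Pellet A stands in its well at pixel (256,203). Now for pellet B.

Request:
carry_out:
  rows:
    - [0,4.8,0,0.43,0]
    - [0,4.8,0,0.43,0]
    - [0,4.8,0,0.43,0]
    - [0,4.8,0,0.43,0]
    - [0,4.8,0,0.43,0]
    - [0,4.8,0,0.43,0]
    - [0,0,4,0,0]
    - [0,0,3,0,0]
    - [0,0,0,0,0]
    - [0,0,0,0,0]
    - [0,0,0,0,0]

```text
clock: 10.6
tool_pos: [454.4, 252.8, 74.7]
ee_rot: [-1.21, -1.211, 1.206]
contact_force: [-0.2, -0.1, 0.6]
gripper_width: 0.496
```

```bash
python3 snap.py w7
```

```text
10.6 [454.4 252.8  74.7] yaw 89.95 ydir [ 0.002  0.002 -1.   ] F [-0.2 -0.1  0.6] w 0.496 [-0.71  0.4   0.22  1.82 -0.11  0.94  1.12]
```

View pics/w7.png

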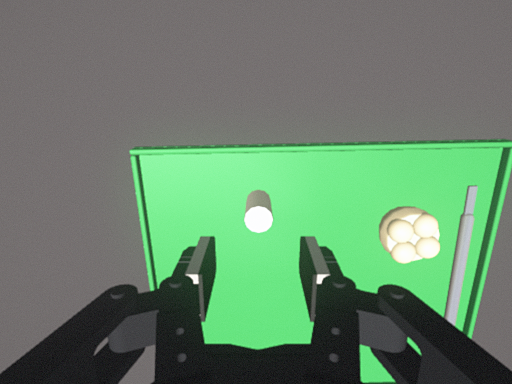

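```bash
python3 - <<'E'
from h import *
import pickle
s=pickle.load(open("pics/w7.pkl","rb"))
im=cv2.imread("pics/w7.png")
m=(im.min(2)>195).astype(np.uint8); n,l,st,c=cv2.connectedComponentsWithStats(m)
for i in range(1,n):
    if st[i,4]>150: print(c[i].round(1),st[i],atz("wrist",c[i],40,s).round(1))
# image of pad tips: where would a point between pads at pellet top be
E
```

```text
[258. 219.] [244 206  29  27 598] [452.  252.4  40. ]
[412.8 231.8] [387 217  53  34 933] [460.8 350.1  40. ]
[416.3 250.7] [394 239  46  24 718] [474.2 354.4  40. ]
```

Request:
carry_out:
  rows:
    - [0,0,1,0.2,0]
    - [0,0,2,0,0]
    - [0,0,2,0,0]
    - [0,0,0,0,0]
    - [0,0,0,0,0]
    - [0.3,0,0,0,0]
    - [0.5,0,0,0,0]
    - [1,0,0,0,0]
    - [1,0,0,0,0]
    - [1,0,0,0,0]
    - [1,0,0,0,0]

```text
clock: 12.02
tool_pos: [451.7, 252.6, 23.9]
ee_rot: [-1.21, -1.21, 1.208]
contact_force: [-0.9, -0.0, 4.9]
gripper_width: 0.193
```

```bash
python3 snap.py w8;python3 - <<'E'
import cv2
im=cv2.imread("pics/w8.png"); c=im[180:330,180:340]; cv2.imwrite("pics/w8z.png",cv2.resize(c,None,fx=4,fy=4,interpolation=cv2.INTER_CUBIC))
E
```

```text
12.025 [451.7 252.6  23.9] yaw 89.97 ydir [ 0.001  0.001 -1.   ] F [-0.9 -0.   4.9] w 0.193 [-0.71  0.47  0.21  1.87 -0.13  0.82  1.14]
```

View pics/w8z.png

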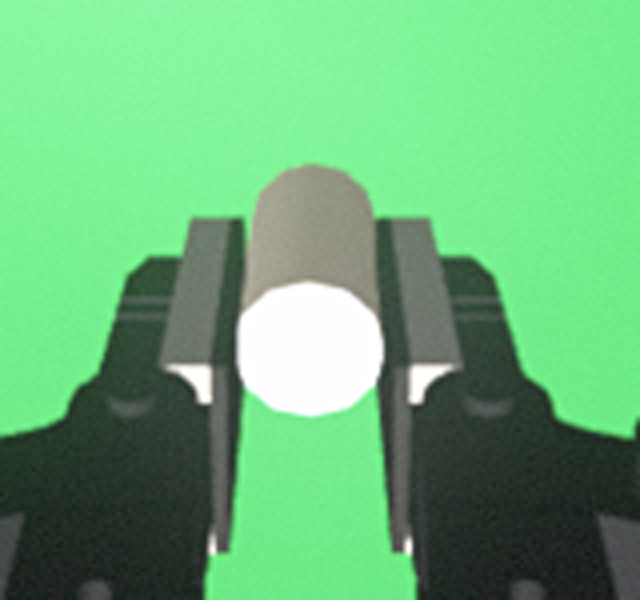

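Request:
carry_out:
  rows:
    - [1,0,-2,0,0]
    - [1,0,-5,0,0]
    - [1,0,-3,0,0]
    - [1,-5.05,0,-0.68,0]
    - [1,-5.05,0,-0.68,0]
    - [1,-5.05,0,-0.68,0]
    - [1,-5.05,0,-0.68,0]
    - [1,-5.05,0,-0.68,0]
    - [1,-5.05,0,-0.68,0]
    - [1,-5.05,0,-0.68,0]
    - [1,0,3,0,0]
    - [1,0,3,0,0]

```text
clock: 13.58
tool_pos: [498.3, -102.3, 62.2]
ee_rot: [-1.211, -1.207, 1.207]
contact_force: [-0.3, 0.8, -0.3]
gripper_width: 0.196
```

Request:
carry_out:
  rows:
    - [1,0,0,0,0]
    - [1,0,0,0,0]
    - [1,0,0,0,0]

```text
clock: 13.95
tool_pos: [499.8, -101.3, 64.6]
ee_rot: [-1.212, -1.211, 1.208]
contact_force: [0.4, 0.2, -0.8]
gripper_width: 0.19
```

```bash
python3 snap.py w9;python3 - <<'E'
import cv2
im=cv2.imread("pics/w9.png"); c=im[180:330,180:340]; cv2.imwrite("pics/w9z.png",cv2.resize(c,None,fx=4,fy=4,interpolation=cv2.INTER_CUBIC))
E
```

```text
13.95 [ 499.8 -101.3   64.6] yaw 90.0 ydir [ 0.003 -0.    -1.   ] F [ 0.4  0.2 -0.8] w 0.19 [-0.14  0.41  0.4   1.86 -0.19  0.91  1.91]
```

View pics/w9z.png

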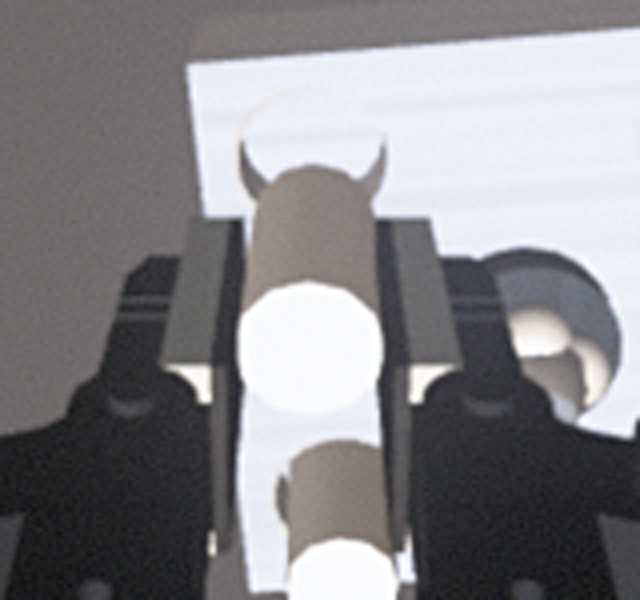

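```bash
python3 - <<'E'
from h import *
import pickle
s=pickle.load(open("pics/w9.pkl","rb"))
z=lambda u,v:(180+(u+.5)/4-.5,180+(v+.5)/4-.5)
Z=lambda p:((np.array(p)-[180,180])*4).round(0)
print("well",atz("wrist",z(312.5,159),26,s), "topedge",atz("wrist",z(313,87),26,s))
W=np.array([499.3,-101.8,26]);print(Z(proj("wrist",W,s)),Z(proj("wrist",W-[12,0,0],s)))
print("pelletbottom apex",Z(projt([0,19.9,-.3+9])),"top",Z(projt([0,-16.1,-.3])))
p=z(311,347);print((Ro.from_rotvec(s["ee_rot"]).as_matrix().T@(atz("wrist",p,64.6+16.1,s)-s["tool_pos"])).round(1))
E
```

```text
well [ 499.34131592 -101.83485408   26.        ] topedge [ 487.18407261 -101.76354113   26.        ]
[311. 157.] [311.  86.]
pelletbottom apex [315. 156.] top [316. 347.]
[ -0.8 -16.1  -0.2]
```

Request:
carry_out:
  rows:
    - [1,0,0,0.1,0]
    - [1,0,1,0,0]
    - [1,0,1,0,0]
    - [1,0,1,0,0]
    - [1,0,0,0,0]
    - [1,0,0,0,0]

```text
clock: 14.75
tool_pos: [497.4, -101.4, 33.0]
ee_rot: [-1.209, -1.208, 1.209]
contact_force: [0.4, 0.0, -1.1]
gripper_width: 0.192
```

```bash
python3 snap.py w10;python3 - <<'E'
import cv2
im=cv2.imread("pics/w10.png"); c=im[180:330,180:340]; cv2.imwrite("pics/w10z.png",cv2.resize(c,None,fx=4,fy=4,interpolation=cv2.INTER_CUBIC))
E
```

```text
14.75 [ 497.4 -101.4   33. ] yaw 89.97 ydir [-0.001 -0.    -1.   ] F [ 0.4  0.  -1.1] w 0.192 [-0.13  0.45  0.38  1.89 -0.22  0.84  1.93]
```

View pics/w10z.png

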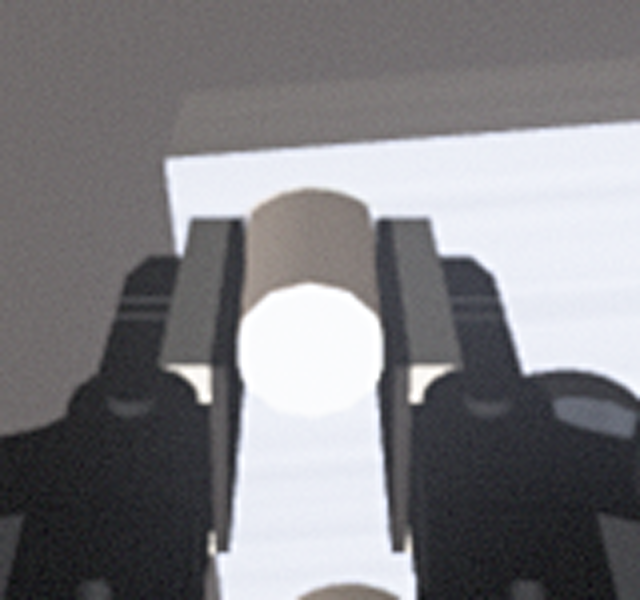

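Request:
carry_out:
  rows:
    - [0.3,0,0,0,0]
    - [0.3,0,0,0,0]
    - [0.3,0,0,0,0]
    - [0.3,0,-1,0,0]
    - [0.3,0,-3,0,0]
    - [0,0,-5,0,0]
    - [0,1.7,-2,2.4,0]
    - [0,1.7,0,2.4,0]
    - [0,0,0,0,0]
    - [0,0,0,0,0]
    - [0,0,0,0,0]

```text
clock: 16.18
tool_pos: [450.3, -67.9, 143.4]
ee_rot: [-1.211, -1.208, 1.208]
contact_force: [0.0, 0.1, -0.2]
gripper_width: 0.501
```

```bash
python3 snap.py w11;python3 - <<'E'
import cv2
im=cv2.imread("pics/w11.png"); c=im[140:260,180:340]; cv2.imwrite("pics/w11z.png",cv2.resize(c,None,fx=5,fy=5,interpolation=cv2.INTER_CUBIC))
E
```

```text
16.175 [450.3 -67.9 143.4] yaw 89.92 ydir [ 0.001 -0.001 -1.   ] F [ 0.   0.1 -0.2] w 0.501 [-0.25  0.2   0.42  1.9  -0.09  1.06  1.77]
```

View pics/w11z.png

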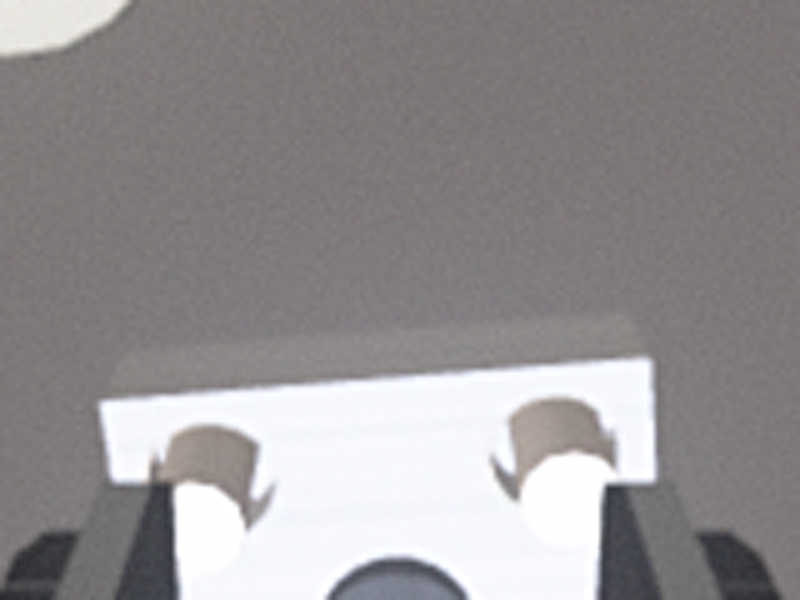

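Both pellets stand in their wells. I stepped the wrong way to see the stud, so I'm moving the view forward.

Request:
carry_out:
  rows:
    - [0,0,0,-3,0]
    - [0,0,0,-3,0]
    - [0,0,0,0,0]
    - [0,0,0,0,0]
    - [0,0,0,0,0]

```text
clock: 16.85
tool_pos: [508.7, -67.5, 143.1]
ee_rot: [-1.209, -1.208, 1.209]
contact_force: [0.4, 0.0, -0.6]
gripper_width: 0.497
```

```bash
python3 snap.py w12;python3 - <<'E'
import cv2
im=cv2.imread("pics/w12.png"); c=im[120:240,180:340]; cv2.imwrite("pics/w12z.png",cv2.resize(c,None,fx=5,fy=5,interpolation=cv2.INTER_CUBIC))
E
```

```text
16.85 [508.7 -67.5 143.1] yaw 89.94 ydir [-0.001  0.    -1.   ] F [ 0.4  0.  -0.6] w 0.497 [-0.23  0.32  0.41  1.76 -0.14  1.1   1.8 ]
```

View pics/w12z.png

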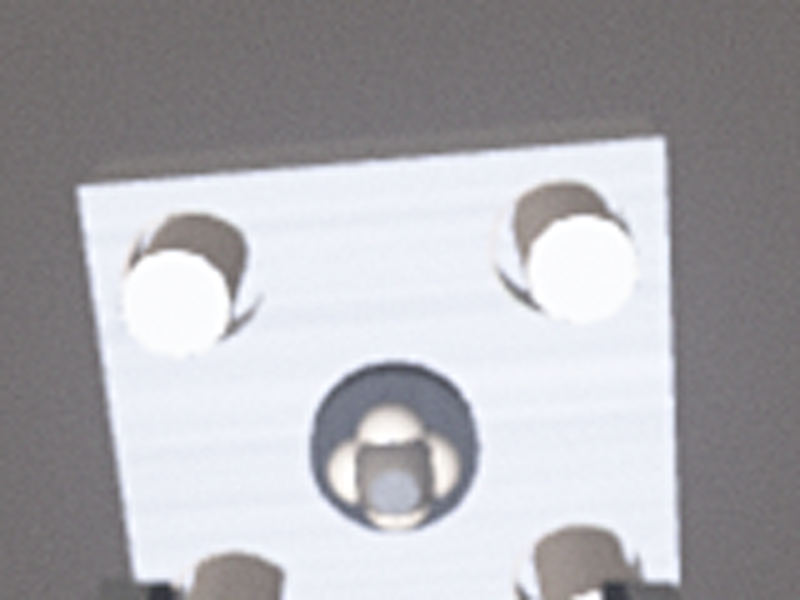

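```bash
python3 - <<'E'
from h import *
import pickle
s=pickle.load(open("pics/w12.pkl","rb"))
z=lambda u,v:(180+(u+.5)/5-.5,120+(v+.5)/5-.5)
print("tip",atz("wrist",z(396,492),52,s),"collar",atz("wrist",z(395,445),34,s))
print("corners",atz("wrist",z(78,186),26,s),atz("wrist",z(664,138),26,s))
print("pel tops",atz("wrist",z(176,302),48,s),atz("wrist",z(582,268),48,s))
E
```

```text
tip [528.93076747 -67.07342115  52.        ] collar [527.54389089 -67.15844452  34.        ]
corners [ 483.23653223 -121.3315341    26.        ] [475.11199302 -21.58567652  26.        ]
pel tops [ 497.72916693 -102.30874887   48.        ] [492.19168156 -37.48272417  48.        ]
```

The stud is at (528.7,-67.1), and the tip, collar and corners all agree. On to the cover.

Request:
carry_out:
  rows:
    - [0,-4.2,0,0.96,0]
    - [0,-4.2,0,0.96,0]
    - [0,-4.2,0,0.96,0]
    - [0,-4.2,0,0.96,0]
    - [0,-4.2,0,0.96,0]
    - [0,-4.2,0,0.96,0]
    - [0,0,0,0,0]
    - [0,0,0,0,0]
    - [0,0,0,0,0]

```text
clock: 18.02
tool_pos: [452.6, -317.3, 143.2]
ee_rot: [-1.207, -1.212, 1.21]
contact_force: [0.6, 0.8, -0.6]
gripper_width: 0.502
```

```bash
python3 snap.py w13
```

```text
18.025 [ 452.6 -317.3  143.2] yaw 90.13 ydir [ 0.     0.001 -1.   ] F [ 0.6  0.8 -0.6] w 0.502 [ 0.2   0.41  0.51  1.65 -0.22  1.14  2.34]
```

View pics/w13.png

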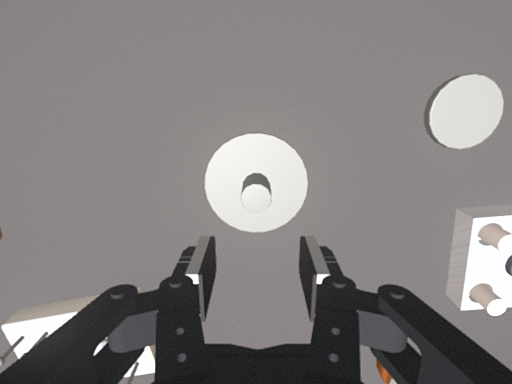

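```bash
python3 - <<'E'
from h import *
import pickle
s=pickle.load(open("pics/w13.pkl","rb"))
im=cv2.imread("pics/w13.png")
m=((im.min(2)>150)).astype(np.uint8); n,l,st,c=cv2.connectedComponentsWithStats(m)
for i in range(1,n):
    if st[i,4]>1500: print(c[i],st[i]); 
g=cv2.cvtColor(im,cv2.COLOR_BGR2GRAY); mm=(g>140).astype(np.uint8)[120:240,190:320]
cs,_=cv2.findContours(mm,cv2.RETR_EXTERNAL,cv2.CHAIN_APPROX_NONE); k=max(cs,key=cv2.contourArea); e=cv2.fitEllipse(k); p=np.array(e[0])+[190,120]; print(e,p,atz("wrist",p,29,s))
cv2.imwrite("pics/w13z.png",cv2.resize(im[160:230,220:300],None,fx=8,fy=8,interpolation=cv2.INTER_CUBIC))
print(atz("wrist",(256,199),65,s))
E
```

```text
[466.11280277 111.16816609] [ 429   74   75   76 4335]
[255.65169395 182.51084888] [ 204  133  104  100 7881]
[480.41513437 262.93776521] [ 446  209   66  107 5656]
[ 35.75962108 327.97513321] [   1  302   85   57 1689]
((65.62352752685547, 59.27445602416992), (133.1143341064453, 146.33856201171875), 90.69782257080078) [255.62352753 179.27445602] [ 446.46857859 -319.39590081   29.        ]
[ 452.04684877 -318.97862219   65.        ]
```

View pics/w13z.png

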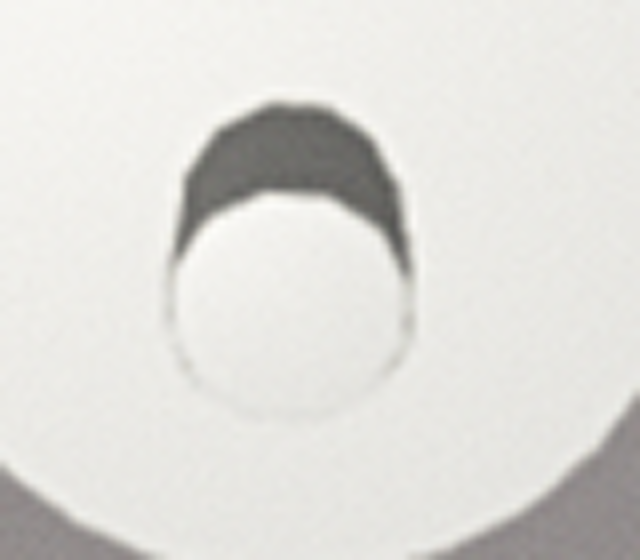

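```bash
python3 - <<'E'
from h import *
import pickle
s=pickle.load(open("pics/w13.pkl","rb"))
z=lambda u,v:(220+(u+.5)/8-.5,160+(v+.5)/8-.5)
print("knobtop",atz("wrist",z(291,306),65,s),"far edge",atz("wrist",z(290,192),65,s),"near",atz("wrist",z(290,421),65,s))
print("knob base far edge",atz("wrist",z(290,102),29,s))
print("disc edges",atz("wrist",(255.5,132.7),29,s),atz("wrist",(255.5,232.3),29,s),atz("wrist",(203.7,182),29,s),atz("wrist",(307.7,182),29,s))
E
```

```text
knobtop [ 451.09526049 -319.02702994   65.        ] far edge [ 439.85519569 -319.13215031   65.        ] near [ 462.77536898 -319.11090489   65.        ]
knob base far edge [ 440.27436079 -319.23830931   29.        ]
disc edges [ 406.62445503 -319.52740008   29.        ] [ 496.68269407 -319.47149954   29.        ] [ 449.00281222 -364.38888309   29.        ] [ 448.83163334 -274.24998427   29.        ]
```

Request:
carry_out:
  rows:
    - [0,-0.2,3,0.1,0]
    - [0,0,4,0,0]
    - [0,0,0,0,0]
    - [0,0,0,0,0]
    - [0,0,0,0,0]

```text
clock: 18.7
tool_pos: [452.3, -322.0, 75.2]
ee_rot: [-1.213, -1.211, 1.209]
contact_force: [0.4, -0.5, 0.3]
gripper_width: 0.497
```

Request:
carry_out:
  rows:
    - [0,0.25,1,0.05,0]
    - [0,0,1.5,0,0]
    - [0,0,1.6,0,0]
    - [0,0,0,0,0]
    - [0,0,0,0,0]
    - [0,0,0,0,0]

```text
clock: 19.45
tool_pos: [450.8, -319.1, 32.8]
ee_rot: [-1.211, -1.209, 1.209]
contact_force: [-1.3, -0.2, 0.4]
gripper_width: 0.501
```

Request:
carry_out:
  rows:
    - [0.3,0,0,0,0]
    - [0.4,0,0,0,0]
    - [1,0,0,0,0]
    - [1,0,0,0,0]
    - [1,0,0,0,0]
    - [1,0,0,0,0]
  force: 80

```text
clock: 20.2
tool_pos: [450.8, -318.9, 32.8]
ee_rot: [-1.21, -1.209, 1.209]
contact_force: [-0.5, 0.7, 5.2]
gripper_width: 0.257
```

```bash
python3 snap.py w14
```

```text
20.2 [ 450.8 -318.9   32.8] yaw 89.98 ydir [ 0.001 -0.    -1.   ] F [-0.5  0.7  5.2] w 0.257 [ 0.25  0.54  0.46  1.77 -0.3   0.9   2.41]
```

View pics/w14.png

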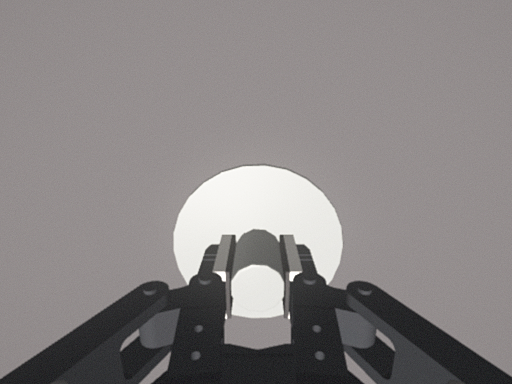

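The knob is gripped (opening about 22 mm) and the disc looks level. Lifting and carrying it over the stud.

Request:
carry_out:
  rows:
    - [1,0,-1,0,0]
    - [1,0,-3,0,0]
    - [1,0,-4,0,0]
    - [1,3.6,0,-1.1,0]
    - [1,3.6,0,-1.1,0]
    - [1,3.6,0,-1.1,0]
    - [1,3.6,0,-1.1,0]
    - [1,3.6,0,-1.1,0]
    - [1,3.6,0,-1.1,0]
    - [1,3.6,0,-1.1,0]
    - [1,0,0,0,0]
    - [1,0,0,0,0]

```text
clock: 21.75
tool_pos: [526.9, -67.6, 112.1]
ee_rot: [-1.21, -1.207, 1.21]
contact_force: [-0.2, -0.7, -1.4]
gripper_width: 0.258
```

Request:
carry_out:
  rows:
    - [1,0,0,0,0]
    - [1,0,0,0,0]

```text
clock: 22.0
tool_pos: [527.1, -68.1, 112.3]
ee_rot: [-1.211, -1.207, 1.207]
contact_force: [-0.0, -0.7, -1.8]
gripper_width: 0.258
```

```bash
python3 snap.py w15; python3 - <<'E'
from h import *
for n in("side","top"):
    im=arm.get_image(n)[:,:,::-1]; cv2.imwrite(f"pics/{n}15.png",im)
s=cv2.imread("pics/side15.png")[170:265,230:340]; cv2.imwrite("pics/side15z.png",cv2.resize(s,None,fx=6,fy=6,interpolation=cv2.INTER_CUBIC))
E
```

```text
22.0 [527.1 -68.1 112.3] yaw 89.84 ydir [-0. -0. -1.] F [-0.  -0.7 -1.8] w 0.258 [-0.23  0.39  0.43  1.75 -0.18  1.04  1.83]
```

View pics/side15z.png

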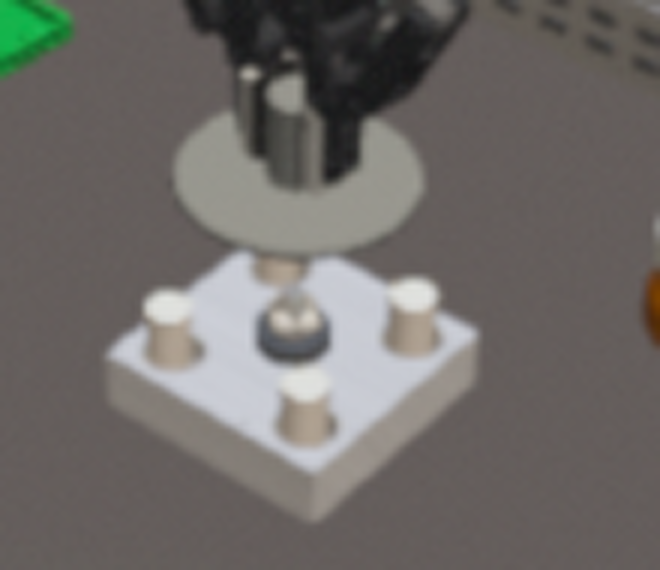

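View pics/w15.png

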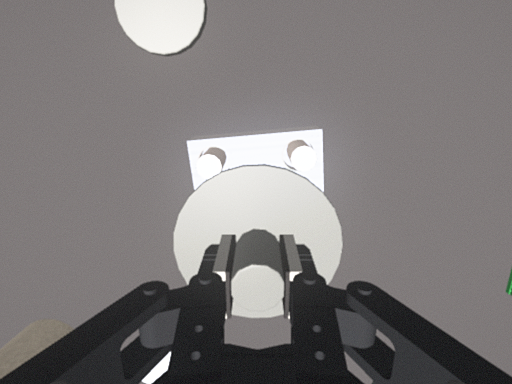

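```bash
python3 - <<'E'
from h import *
import pickle
s=pickle.load(open("pics/w15.pkl","rb")); zd=s["tool_pos"][2]-3.8
print("disc L,R,far",[atz("wrist",p,zd,s).round(1) for p in((173.5,241),(342.3,241),(257.5,164.5))])
print("knob top",atz("wrist",(258,289),zd+36,s).round(1))
z=lambda u,v:(230+(u+.5)/6-.5,170+(v+.5)/6-.5)
print("side disc",atz("side",z(299.5,178),zd),"stud",atz("side",z(294,286),52))
im=cv2.imread("pics/top15.png")[170:245,255:335];cv2.imwrite("pics/top15z.png",cv2.resize(im,None,fx=7,fy=7,interpolation=cv2.INTER_CUBIC))
im=cv2.imread("pics/w15.png")[150:320,165:350];cv2.imwrite("pics/w15z.png",cv2.resize(im,None,fx=4,fy=4,interpolation=cv2.INTER_CUBIC))
E
```

```text
disc L,R,far [array([ 524.1, -113.1,  108.5]), array([524.3, -24.2, 108.5]), array([483.1, -68.7, 108.5])]
knob top [528.3 -68.6 144.5]
side disc [526.82593085 -67.77362998 108.53499327] stud [531.11071113 -62.45446151  52.        ]
```

View pics/top15z.png

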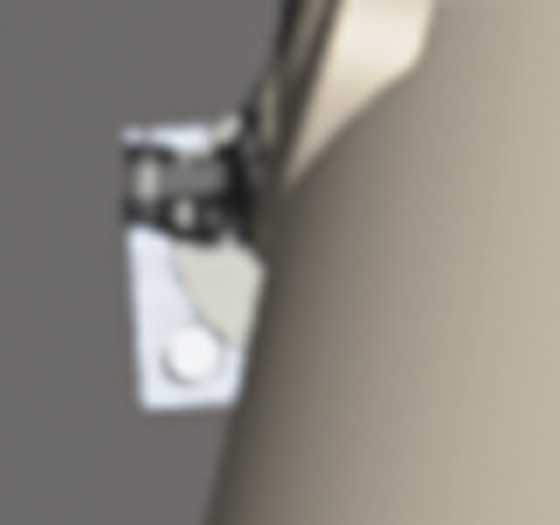

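View pics/w15z.png

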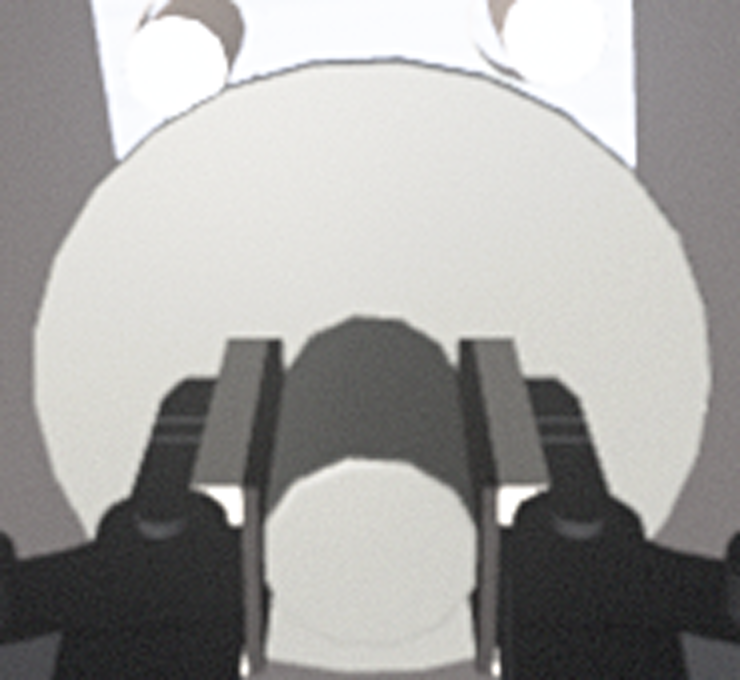

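Request:
carry_out:
  rows:
    - [1,0.15,1.2,-0.05,0]
    - [1,0,1,0,0]
    - [1,0,0,0,0]
    - [1,0,0,0,0]
    - [1,0,0,0,0]

```text
clock: 22.78
tool_pos: [528.4, -65.3, 90.6]
ee_rot: [-1.21, -1.209, 1.209]
contact_force: [-0.1, -0.5, -0.9]
gripper_width: 0.255
```

```bash
python3 snap.py w16; python3 - <<'E'
from h import *
im=arm.get_image("side")[:,:,::-1]; cv2.imwrite("pics/side16.png",im)
cv2.imwrite("pics/side16z.png",cv2.resize(im[170:265,230:340],None,fx=6,fy=6,interpolation=cv2.INTER_CUBIC))
im=cv2.imread("pics/w16.png")[130:325,165:350];cv2.imwrite("pics/w16z.png",cv2.resize(im,None,fx=3,fy=3,interpolation=cv2.INTER_CUBIC))
E
```

```text
22.775 [528.4 -65.3  90.6] yaw 89.97 ydir [ 0.001 -0.    -1.   ] F [-0.1 -0.5 -0.9] w 0.255 [-0.23  0.42  0.42  1.77 -0.2   1.    1.84]
```

View pics/side16z.png

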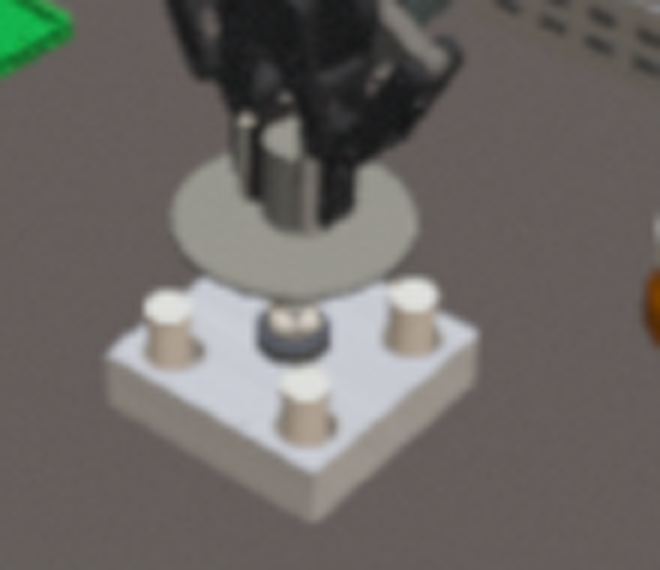

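View pics/w16z.png

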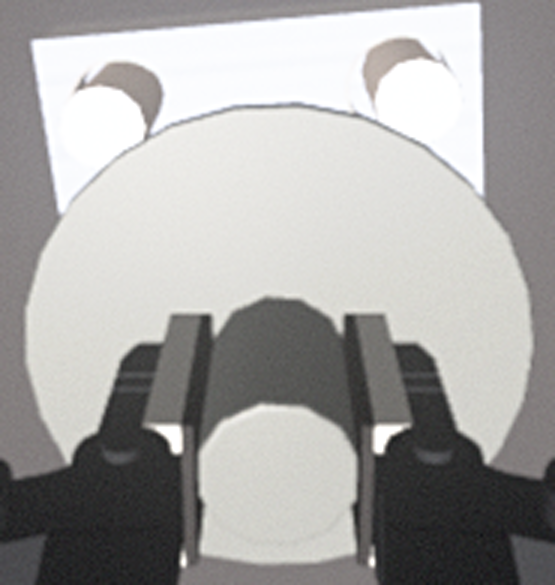

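```bash
python3 - <<'E'
from h import *
import pickle
s=pickle.load(open("pics/w16.pkl","rb")); zd=s["tool_pos"][2]-3.8
z=lambda u,v:(165+(u+.5)/3-.5,130+(v+.5)/3-.5)
P=[atz("wrist",z(*p),zd,s) for p in((25,330),(532,330),(278.5,104),(278.5,562))]
print("disc L,R,far,near",[p.round(1) for p in P],"centre y",(P[0][1]+P[1][1])/2,"x",(P[2][0]+P[3][0])/2)
print("knob top",atz("wrist",z(278.5,473),zd+36,s).round(1))
a,b=[atz("wrist",z(*p),26,s) for p in((33,40),(481,4))]; d=b-a; print(a.round(1),b.round(1),np.linalg.norm(d),"centre",(a+b)/2+50*np.array([d[1],-d[0],0])/np.linalg.norm(d))
w=lambda u,v:(230+(u+.5)/6-.5,170+(v+.5)/6-.5)
print("side disc",atz("side",w(294.5,226),zd))
for X in ([528.7,-67.1,108.5],[528.7,-67.1,86.8]):print(((proj("side",X)-[230,170])*6).round(0))
E
```

```text
disc L,R,far,near [array([ 524.6, -110.5,   86.8]), array([524.6, -21.7,  86.8]), array([484.2, -66.1,  86.8]), array([573.6, -66.1,  86.8])] centre y -66.06753051767159 x 528.919104703062
knob top [528.6 -66.1 122.8]
[ 483.2 -121.1   26. ] [475.3 -21.1  26. ] 100.26365410982318 centre [529.07781693 -67.14700916  26.        ]
side disc [525.43761375 -67.18855398  86.80070405]
[299. 173.]
[298. 219.]
```

```bash
python3 - <<'E'
from h import *
f=lambda X:((proj("side",X)-[230,170])*6).round(1)
print("tip pred",f([528.7,-67.1,52]),"obs (294,286)")
print("pellets pred",f([492.2,-37.5,48]),"obs (168,307)",f([497.7,-102.3,48]),"obs (304,385)",f([562.7,-96,48]),"obs (413,295)")
for dx,dy in((0,0),(0,1),(-3,0),(0,-3)):print(dx,dy,"disc",f([528.8+dx,-66.1+dy,86.8]),"obs(294.5,226)")
c=cv2.imread("pics/side16z.png"); g=cv2.cvtColor(c,cv2.COLOR_BGR2GRAY)
E
```

```text
tip pred [296.1 292.1] obs (294,286)
pellets pred [171.  308.5] obs (168,307) [307.4 384.9] obs (304,385) [414.1 294.3] obs (413,295)
0 0 disc [296.2 218.1] obs(294.5,226)
0 1 disc [294.2 216.9] obs(294.5,226)
-3 0 disc [290.5 221.7] obs(294.5,226)
0 -3 disc [302.1 221.8] obs(294.5,226)
```

The wrist view puts the cover 1 mm toward +y of the stud, and the side view agrees once its bias is removed. I'm correcting that and lowering onto the tip.

Request:
carry_out:
  rows:
    - [1,-0.1,0,0,0]
    - [1,0,0.5,0,0]
    - [1,0,0.5,0,0]
    - [1,0,0,0,0]
    - [1,0,0,0,0]

```text
clock: 23.5
tool_pos: [528.0, -66.2, 80.2]
ee_rot: [-1.209, -1.209, 1.209]
contact_force: [-0.5, -0.5, -0.6]
gripper_width: 0.26
```

Request:
carry_out:
  rows:
    - [1,0,0.2,0,0]
    - [1,0,0.2,0,0]
    - [1,0,0,0,0]

```text
clock: 23.88
tool_pos: [528.4, -66.6, 76.8]
ee_rot: [-1.21, -1.209, 1.209]
contact_force: [-0.0, -0.3, 2.3]
gripper_width: 0.259
```

Vertical force is building as the rim meets the balls, and lateral force is about zero. Pressing on.

Request:
carry_out:
  rows:
    - [1,0,0.2,0,0]
    - [1,0,0.2,0,0]
    - [1,0,0,0,0]

```text
clock: 24.25
tool_pos: [528.7, -66.7, 74.0]
ee_rot: [-1.211, -1.21, 1.208]
contact_force: [-1.7, -0.8, 8.0]
gripper_width: 0.258
```

Request:
carry_out:
  rows:
    - [1,0,0.2,0,0]
    - [1,0,0.2,0,0]
    - [1,0,0,0,0]

```text
clock: 24.62
tool_pos: [527.7, -66.5, 66.8]
ee_rot: [-1.209, -1.208, 1.21]
contact_force: [2.0, -0.8, -8.7]
gripper_width: 0.255
```

It clicked: force fell from +8 N to -8.7 N and the TCP is at 66.8, the expected collar contact height. Now pressing the spring in.

Request:
carry_out:
  rows:
    - [1,0,0.2,0,0]
    - [1,0,0.2,0,0]
    - [1,0,0.2,0,0]
    - [1,0,0,0,0]
    - [1,0,0,0,0]

```text
clock: 25.25
tool_pos: [528.2, -66.5, 63.9]
ee_rot: [-1.21, -1.209, 1.208]
contact_force: [-3.0, -0.3, 8.2]
gripper_width: 0.258
```

Request:
carry_out:
  rows:
    - [1,0,0.2,0,0]
    - [1,0,0.2,0,0]
    - [1,0,0,0,0]
    - [1,0,0,0,0]

```text
clock: 25.75
tool_pos: [528.5, -66.5, 61.6]
ee_rot: [-1.21, -1.21, 1.207]
contact_force: [-5.8, 0.2, 17.9]
gripper_width: 0.257
```

Request:
carry_out:
  rows:
    - [1,0,0.2,0,0]
    - [1,0,0.1,0,0]
    - [1,0,0,0,0]
    - [1,0,0,0,0]

```text
clock: 26.25
tool_pos: [528.9, -66.6, 61.3]
ee_rot: [-1.21, -1.211, 1.206]
contact_force: [-11.0, 0.2, 33.7]
gripper_width: 0.259
```

```bash
python3 snap.py w17; python3 - <<'E'
from h import *
im=arm.get_image("side")[:,:,::-1]; cv2.imwrite("pics/side17.png",im)
cv2.imwrite("pics/side17z.png",cv2.resize(im[170:265,230:340],None,fx=6,fy=6,interpolation=cv2.INTER_CUBIC))
E
```

```text
26.25 [528.9 -66.6  61.3] yaw 89.96 ydir [ 0.003  0.002 -1.   ] F [-11.    0.2  33.7] w 0.259 [-0.21  0.45  0.41  1.8  -0.22  0.93  1.86]
```

View pics/side17z.png

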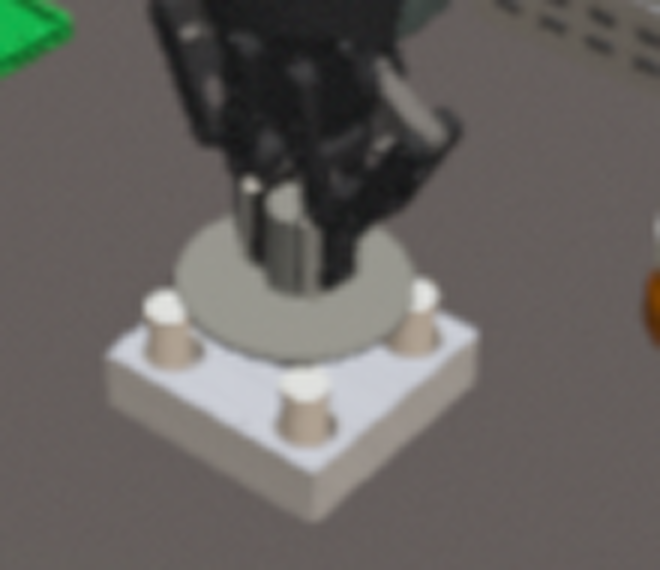

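View pics/w17.png

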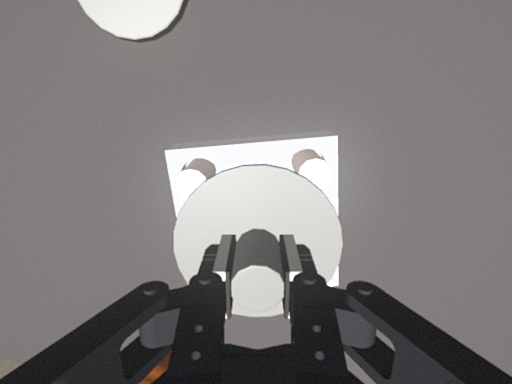

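View pics/side17.png

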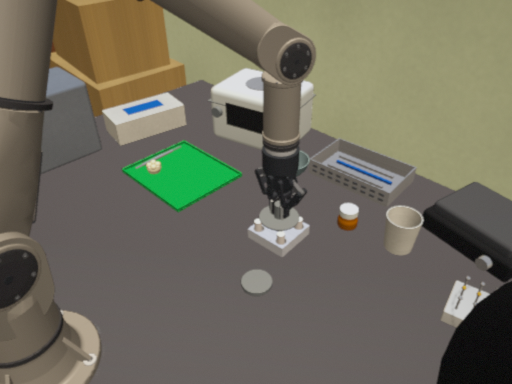

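Request:
carry_out:
  rows:
    - [1,0,0,0,0]
    - [1,0,0,0,0]
    - [1,0,0,0,0]
    - [1,0,0,0,0]

```text
clock: 26.85
tool_pos: [528.9, -66.6, 61.3]
ee_rot: [-1.21, -1.211, 1.206]
contact_force: [-10.7, 1.1, 34.1]
gripper_width: 0.26
```

```bash
python3 - <<'E'
from station import arm
print(arm.job_done()); s=arm.read_state(); print(s["clock"],s["tool_pos"],s["contact_force"],s["gripper_width"])
E
```

```text
the job is handed in; nothing more can be done
None
the job is handed in; nothing more can be done
```

The job is done and handed in at about 27 s of the 72 s. Both tray pellets stand in the two empty wells. The cover is clicked onto the stud, and the arm is still holding it pressed right down.

- **Pellets:** The wrist and side pictures show both standing upright in their wells. The first was gripped slightly tilted because the arm lagged its command, which dragged it about 6 mm in the tray. I corrected for the tilt before lowering it.
- **Click:** The vertical force rose to 8 N and then dropped to -8.7 N. At that moment the rim was at the collar's height.
- **Spring at its stop:** The cover then went down about 5.5 mm. The last 3 mm of commanded travel moved it only 0.3 mm while the force rose from 18 to 34 N, above the 14 N needed. A final half-second hold read steady at 34 N.
- **Side load:** About 11 N sideways remained at the end. The total of about 36 N is under the 40 N limit, and the cover did not slip in the grip.
- **Camera disagreement:** The side camera was about 3 mm off the others in y. I used the wrist camera, which agreed with the top camera to about 1–2 mm.
- **Other things:** The last side picture shows the tooth, jar, cup and jar lid where they were; the arm mostly hid the bowl, and I did not re-measure any of them.

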